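# Level the nozzle-bar seats with a packer

### The arm

A 7-joint arm with a two-finger parallel gripper is mounted at the origin on the work surface. World frame = base frame: x ahead of the robot, y to its left, z up, the work surface at z = 0. Lengths are in m, angles in rad, forces in N, time in s.
With the tool pointing down it reaches from about 0.35 to 0.9 m from the base axis. Payload 8.1 kg.
Tool frame: the origin (TCP) lies midway between the tips of the shut fingers; the grasp point (between the pads) lies 19 mm behind it; z points along the fingers, y is the line along which they close (so a half turn about z gives the same grasp; the last joint's range is limited). The gripper opens to 92 mm and grips with 3 to 60 N. Pads are 19 mm wide; open, the fingers measure 130 mm over their backs; the gripper's body (75 mm by 190 mm) begins 47 mm behind the grasp point.
Start: joints at [1.111, 0.434, 0.025, 1.573, -0.012, 1.134, -0.075], TCP at [0.218, -0.586, 0.227] pointing down, gripper open.
Joint ranges: [-2.62, 2.62], [-0.44, 2.09], [-1.27, 1.32], [0.08, 2.57], [-1.32, 4.46], [0.12, 2], [-2.74, 2.74]. Speed limits (rad/s): [2.22, 2.22, 3.01, 3.01, 3.14, 3.14, 3.14].

### API

Orientations are given as a unit quaternion [w, x, y, z].
In Python, from rig import r, vision, hand_in gives the robot as it stands. The module is installed in compiled form; this text tells all that it offers.
- The arm moves only by the shell command python3 -m jog 'ROWS' [FORCE]. ROWS is a JSON object of lists of equal length, an entry for each row: "rot": the turn, a rotation vector about the world's x, y, z in rad, a list of three; "linear": the shift along the world's x, y, z in mm, a list of three; "claw": the opening in per cent of the stroke, from 0 (shut) to 100 (fully open). In form: {"rot": [[wx, wy, wz], ...], "linear": [[tx, ty, tz], ...], "claw": [claw, ...]}. A call has exactly 10 rows; each row is the pose to reach, as a shift and turn from the pose commanded when the call began; what a row does not reach only later rows make up. A row lasts 1/10 s, in which the tool goes at most 50 mm and 8.59 degrees, less where a joint would pass 70% of its speed; a pose out of reach is approached as far as the arm can. A call with a gripper value outside its range is refused whole. The fingers move at their own pace and stop on an object; FORCE is the grip in N (left out, the last holds). Time passes only in rows, so rows that repeat a pose let the fingers close, or fill a call up. It gives the time, the measured TCP pose, the force, the opening and the grip force at its end, in the units of the state.
- r.read_state(): the state, without advancing time (a new reading comes with each control period).
- vision.get_image(name): name is "scene" or "top" or "wrist"; returns a dict with "image" (400x640x3 uint8, red, green, blue), "camera_matrix" (3x3 intrinsics, pixels), "world_from_camera" (4x4, takes a point from camera to world coordinates); the wrist camera has in their place "T_tool_cam" (4x4, takes a point from camera to tool coordinates, whose origin is the TCP and whose axes are the flange's). Camera axes: x right, y down, z forward; pixel columns grow to the right and rows downward; lengths in m; the calibration is good to about 2 mm. A picture is of the moment at which its call begins: read the wrist's pose just before it. There is no depth.
- hand_in(): hands the job in; it is judged then, once.
The state is a dict: "t": time; "q": joint angles; "dq": joint speeds; "tau": joint torques, N m; "eef_pos": TCP position; "tcp_rot": TCP orientation; "contact_force": force on the tool from outside, world axes, zero at the start; "ft_torque": the same for the moment, N m; "grip_width": finger opening in m; "finger_force": force on a finger pad.
Only numpy, scipy, OpenCV 4.12 (cv2) and the standard library are available. Lean on these libraries where they do the work, as an engineer would, in place of code of your own. Each camera call takes 0.05 s, during which the arm holds its last target. There are 200 camera calls.

### The job

The two seats of the pinned aluminium block must carry packers to the same height before the filling machine's nozzle bar goes on, but one seat stands lower. From the spare packers on the black mat take the one that makes the two stacks equal, thread it over the two pins of the lower seat on top of the packer already there, so that it lies fully down and flat, and let go. Leave the other spare, both fitted packers and everything else where they are.

Things in the scene. Friction and masses are not known exactly. Their poses are not given: they have to be found in the camera images.
- seat_block: aluminium block fixed to the table, 190 mm (own x) by 200 mm (own y), 30 mm high, with two seats side by side along own y; origin at the centre of its underside, on the table. Each seat has two upright steel pins, 12 mm in diameter, centred 45 mm either side of the seat's middle along own x; their tops are 82 mm above the table, the last 8 mm tapering to 5 mm in diameter.
- seat_left (a point): middle of the seat on the block's +y side, on its top face (30 mm above the table), midway between its two pins
- seat_right (a point): middle of the seat on the block's -y side, on its top face, midway between its two pins
- fitted_thin: fitted blue packer, 10 mm thick, no tab, already lying over the pins of one seat (which one varies): flat metal plate 130 mm (own x) by 50 mm (own y) with two round through holes, 16 mm across, centred 45 mm either side of its middle along own x; origin at the centre of its underside, z up
- fitted_thick: fitted orange packer, 20 mm thick, no tab, already lying over the pins of the other seat: flat metal plate 130 mm (own x) by 50 mm (own y) with two round through holes, 16 mm across, centred 45 mm either side of its middle along own x; origin at the centre of its underside, z up
- mat: black rubber mat fixed to the table, 220 by 220 mm, 6 mm thick, on which the spare packers lie; origin at the centre of its underside
- spare_thin: spare blue packer, 10 mm thick, about 0.18 kg, lying on the mat: flat metal plate 130 mm (own x) by 50 mm (own y) with two round through holes, 16 mm across, centred 45 mm either side of its middle along own x; origin at the centre of its underside, z up. On its middle stands an upright lifting tab, 44 mm along own x, 12 mm thick along own y, rising 32 mm above the plate's top face: grip it across its 12 mm from above. The plate is the same turned end for end.
- spare_thick: spare orange packer, 20 mm thick, about 0.34 kg, lying on the mat: flat metal plate 130 mm (own x) by 50 mm (own y) with two round through holes, 16 mm across, centred 45 mm either side of its middle along own x; origin at the centre of its underside, z up. On its middle stands an upright lifting tab, 44 mm along own x, 12 mm thick along own y, rising 32 mm above the plate's top face: grip it across its 12 mm from above. The plate is the same turned end for end.
- jar: amber jar, 48 mm across, 75 mm high, standing; origin at the centre of its underside. A bystander.
- sample_bottle: clear sample bottle with red cap, 60 mm across, 150 mm high, standing; origin at the centre of its underside. A bystander.
- sample_bottle2: a second clear sample bottle like the first. A bystander.
- screwdriver: red screwdriver lying on the table beyond the work. A bystander.
- wrench: steel wrench lying on the table at the robot's right. A bystander.
- offcut: offcut of aluminium profile, 30 x 140 x 30 mm, lying at the robot's right. A bystander.
- hammer: hammer lying at the robot's left. A bystander.
There are look-alikes about, which are no part of the job. Of the things shaped like the fitted_thin, the blue one is meant.

How it is judged:
At the end, for the whole second after the job is handed in: Blue spare at rest, flat (0.04 rad) on the fitted blue packer over both pins: underside 8-12.5 mm above that one's, centred within 7 mm each way, in line with the block within 0.12 rad. Fitted packers flat and within 9 mm of their start, orange spare within 30 mm (z of spare_thin in the frame of fitted_thin between 0.008 and 0.0125 m and x of spare_thin in the frame of fitted_thin between -0.007 and 0.007 m and y of spare_thin in the frame of fitted_thin between -0.007 and 0.007 m and angle between the x axis of spare_thin and the x axis of seat_block, either way round below 0.12 rad and angle between each of spare_thin, fitted_thin, fitted_thick's own z axis and vertical below 0.04 rad and linear speed of spare_thin below 0.02 m/s and distance of each of fitted_thin, fitted_thick from where it was at the start of the episode below 0.009 m and distance of spare_thick from where it was at the start of the episode below 0.03 m); the robot touches nothing.
It fails at once if a bystander is shifted by more than 50 mm or knocked over (distance of any of jar, sample_bottle, sample_bottle2, screwdriver, wrench, offcut, hammer from where it was at the start of the episode above 0.05 m or angle between any of jar, sample_bottle, sample_bottle2's own z axis and vertical above 0.5 rad).
It fails at once if the orange spare is moved by more than 30 mm (distance of spare_thick from where it was at the start of the episode above 0.03 m).
It fails at once if a fitted packer is lifted off its seat or shoved by more than 15 mm (distance of any of fitted_thin, fitted_thick from where it was at the start of the episode above 0.015 m).
It also fails if it takes over 51 s, if anything falls off the work surface, if the arm or the gripper's body presses on something with over 40 N, if the wrist force passes 120 N, or if a joint passes its speed limit or range.

## Working session

There is one attempt and no reset: what is moved stays moved. The work goes in short steps, Python scripts to look and compute and a shell command to move; the robot and the scene stay as the last step left them, time stands still between calls to the robot, and variables do not carry over. Pictures are saved under pics/ and viewed, at most 10 in all, crops included, and the job is handed in when it is done.

```bash
mkdir -p pics; cat > h.py <<'E'
import numpy as np, cv2
from rig import r, vision, hand_in
from scipy.spatial.transform import Rotation as R
def grab(n):
    s=r.read_state(); d=vision.get_image(n)
    if n=="wrist":
        q=s["tcp_rot"]; T=np.eye(4); T[:3,:3]=R.from_quat([q[1],q[2],q[3],q[0]]).as_matrix(); T[:3,3]=s["eef_pos"]
        W=T@np.array(d["T_tool_cam"])
    else: W=np.array(d["world_from_camera"])
    return d["image"],np.array(d["camera_matrix"]),W
def ray(K,W,u,v,z):
    d=W[:3,:3]@np.linalg.solve(K,[u,v,1.]); o=W[:3,3]
    return o+d*(z-o[2])/d[2]
def save(im,p): cv2.imwrite(p,im[:,:,::-1])
def blobs(im,col,amin=60):
    h=cv2.cvtColor(im,cv2.COLOR_RGB2HSV)
    lo,hi={"blue":((95,90,40),(130,255,255)),"orange":((5,120,80),(20,255,255))}[col]
    m=cv2.inRange(h,lo,hi)
    cs,_=cv2.findContours(m,cv2.RETR_EXTERNAL,cv2.CHAIN_APPROX_NONE)
    return m,[(c,cv2.minAreaRect(c)) for c in cs if cv2.contourArea(c)>amin]
E
python3 - <<'E'
from h import *
s=r.read_state(); print(s["t"],s["eef_pos"],s["tcp_rot"])
for n in ["top","scene"]:
    im,K,W=grab(n); save(im,f"pics/{n}0.png"); print(n,W[:3,3].round(3),W[:3,2].round(2))
    for c in ["blue","orange"]:
        for k,b in blobs(im,c)[1]: print(c,np.round(b[0]),np.round(b[1]),round(b[2]),ray(K,W,*b[0],.03).round(3))
E
```

```text
0.0 [ 0.21809968 -0.58519231  0.2259524 ] [-7.28623543e-04  9.84131132e-01  1.77441093e-01 -2.05028723e-04]
top [0.396 0.057 1.131] [ 0.16 -0.   -0.99]
blue [ 20. 258.] [57. 40.] 90 [0.4   0.845 0.03 ]
blue [411. 231.] [20. 48.] 21 [ 0.499 -0.205  0.03 ]
blue [246. 209.] [48. 20.] 72 [0.548 0.247 0.03 ]
blue [561. 189.] [129.  79.] 1 [ 0.627 -0.624  0.03 ]
orange [147. 262.] [85.  8.] 24 [0.397 0.503 0.03 ]
orange [371. 230.] [19. 48.] 13 [ 0.499 -0.096  0.03 ]
orange [288. 194.] [48. 19.] 71 [0.594 0.134 0.03 ]
orange [ 29. 169.] [24. 42.] 9 [0.643 0.854 0.03 ]
scene [ 1.443 -0.358  1.172] [-0.61  0.26 -0.75]
blue [102. 291.] [ 88. 134.] 73 [ 0.607 -0.623  0.03 ]
blue [243. 220.] [19. 38.] 3 [ 0.513 -0.214  0.03 ]
blue [387. 184.] [43. 15.] 36 [0.542 0.245 0.03 ]
blue [573. 186.] [52. 34.] 44 [0.768 0.792 0.03 ]
blue [599. 117.] [59. 86.] 72 [0.528 1.117 0.03 ]
orange [333. 251.] [14. 13.] 13 [ 0.714 -0.011  0.03 ]
orange [279. 208.] [38. 18.] 81 [ 0.51  -0.102  0.03 ]
orange [360. 202.] [44. 18.] 38 [0.581 0.136 0.03 ]
orange [587. 168.] [31.  6.] 45 [0.718 0.891 0.03 ]
orange [608. 214.] [152.  63.] 90 [0.898 0.811 0.03 ]
orange [454. 138.] [ 5. 25.] 90 [0.431 0.562 0.03 ]
orange [418. 138.] [ 5. 34.] 88 [0.388 0.446 0.03 ]
orange [10. 63.] [ 6. 20.] 82 [-0.595 -0.847  0.03 ]
orange [134.  36.] [ 12. 159.] 79 [-0.624 -0.363  0.03 ]
orange [530.  54.] [212. 154.] 46 [0.101 1.144 0.03 ]
orange [102.   3.] [ 7. 76.] 81 [-0.965 -0.458  0.03 ]
```

View pics/top0.png

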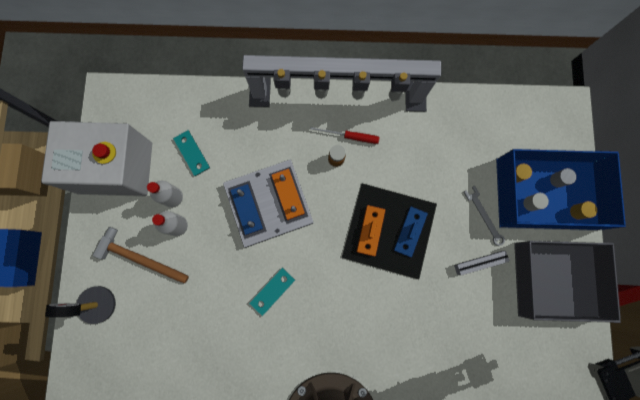

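View pics/scene0.png

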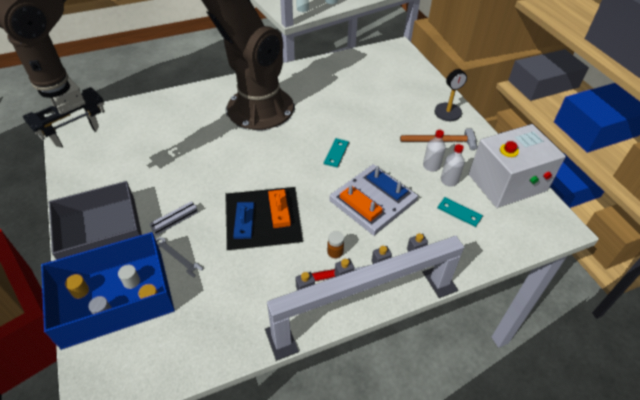

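Candidates in the top image:
- blue plate with a tab on the mat (411,231): spare_thin
- blue plate on the block (246,209): fitted_thin, no tab
- teal plates (190,152) and (271,291): look-alikes
- orange plates (371,230) and (288,194)
- blue bin (561,189)

I choose (411,231), to go onto (246,209). I'll check it in a close crop.

```bash
cat >> h.py <<'E'
def plate(im,K,W,col,near,z):
    m,bs=blobs(im,col)
    out=[]
    for c,b in bs:
        P=np.array([ray(K,W,*p[0],z)[:2] for p in c],np.float32)
        (cx,cy),(w,h),a=cv2.minAreaRect(P*1000)
        if np.hypot(cx/1000-near[0],cy/1000-near[1])<.05:
            if w<h: a+=90; w,h=h,w
            out.append((round(cx,1),round(cy,1),round(w,1),round(h,1),round((a+90)%180-90,1)))
    return out
E
python3 - <<'E'
from h import *
im,K,W=grab("top")
save(cv2.resize(im[150:290,210:450],None,fx=3.3,fy=3.3,interpolation=cv2.INTER_CUBIC),"pics/crop.png")
for n in ["top","scene"]:
    im,K,W=grab(n)
    print(n,"spare",plate(im,K,W,"blue",(.5,-.205),.016),"fit",plate(im,K,W,"blue",(.545,.246),.04),"thick",plate(im,K,W,"orange",(.585,.135),.05),"spthick",plate(im,K,W,"orange",(.5,-.1),.026))
E
```

```text
top spare [(500.8, -208.5, 134.2, 53.6, -20.6)] fit [(547.3, 245.1, 132.9, 53.0, 21.0)] thick [(590.6, 133.0, 132.6, 51.8, 21.1)] spthick [(500.2, -96.9, 132.9, 51.9, -12.0)]
scene spare [(500.2, -211.1, 142.3, 55.7, -20.5)] fit [(548.5, 239.9, 136.9, 59.4, 21.4)] thick [(595.7, 127.4, 139.1, 66.2, 21.4)] spthick [(504.1, -100.8, 151.1, 54.6, -11.8)]
```

View pics/crop.png

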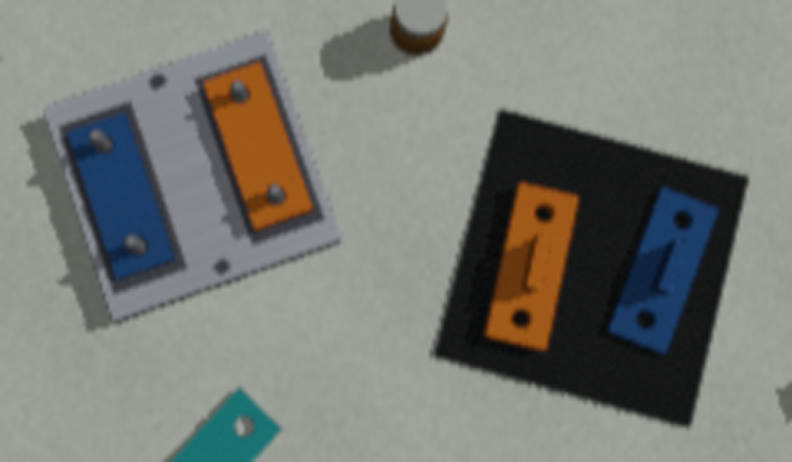

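The crop confirms it: the blue spare with a tab is at the crop's right (663,270) on the mat. The blue fitted packer is on the block's left seat (123,200), and the orange ones and the teal plate are separate. Top-view sizes are 134x54 and 133x53 against 130x50, so the positions are fair. Next I move above the spare.

```bash
python3 -m jog '{"rot":[[0,0,-0.08],[0,0,-0.16],[0,0,-0.24],[0,0,-0.32],[0,0,-0.4],[0,0,-0.48],[0,0,-0.56],[0,0,-0.64],[0,0,-0.716],[0,0,-0.716]],"linear":[[28,38,0],[56,76,0],[85,113,0],[113,151,0],[141,188,0],[170,226,0],[198,264,0],[226,301,0],[255,339,-10],[283,377,-20]],"claw":[60,60,60,60,60,60,60,60,60,60]}' 20
python3 - <<'E'
from h import *
s=r.read_state(); print(s["t"],s["eef_pos"],s["tcp_rot"],s["q"])
im,K,W=grab("wrist"); save(im,"pics/w1.png"); print(W.round(3))
print(plate(im,K,W,"blue",(.5,-.205),.016))
E
```

```text
t: 1.25
eef_pos: [0.5025, -0.2071, 0.2069]
tcp_rot: [0.0, 0.984, -0.18, 0.001]
contact_force: [0.3, -0.5, -1.0]
grip_width: 0.0552
finger_force: 0.0
1.25 [ 0.50248484 -0.2070815   0.20692378] [ 1.47989654e-04  9.83644290e-01 -1.80120842e-01  6.09190242e-04] [ 0.31638665  0.32228781 -0.03103154  1.79854315  0.0117297   1.01969414
 -1.652193  ]
[[-0.353 -0.902 -0.249  0.569]
 [-0.935  0.341  0.094 -0.233]
 [-0.     0.266 -0.964  0.366]
 [ 0.     0.     0.     1.   ]]
[(500.0, -209.6, 130.2, 50.8, -20.6)]
```

View pics/w1.png

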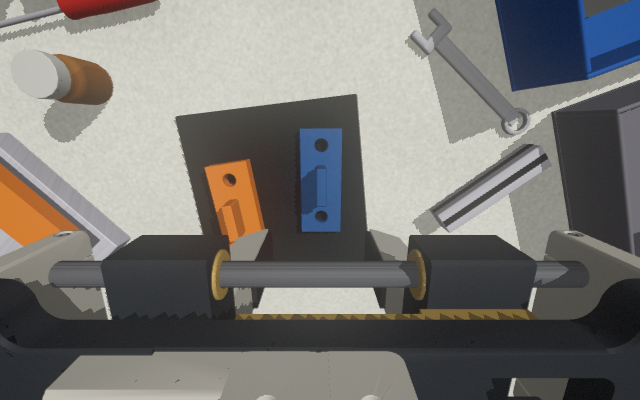

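The wrist view shows the blue spare at (320,180), with the fingers straddling its line. Its size is 130x51 mm, centre (500,-209.6), yaw -20.6°. I descend and grip.

```bash
python3 -m jog '{"rot":[[0,0,0],[0,0,0],[0,0,0],[0,0,0],[0,0,0],[0,0,0],[0,0,0],[0,0,0],[0,0,0],[0,0,0]],"linear":[[-2,-2,-30],[-2,-2,-60],[-2,-2,-90],[-2,-2,-120],[-2,-2,-140],[-2,-2,-155],[-2,-2,-168],[-2,-2,-177],[-2,-2,-182],[-2,-2,-185]],"claw":[60,60,60,60,60,60,60,60,60,60]}' 30
python3 -m jog '{"rot":[[0,0,0],[0,0,0],[0,0,0],[0,0,0],[0,0,0],[0,0,0],[0,0,0],[0,0,0],[0,0,0],[0,0,0]],"linear":[[0,0,0],[0,0,0],[0,0,0],[0,0,0],[0,0,0],[0,0,0],[0,0,0],[0,0,0],[0,0,0],[0,0,0]],"claw":[30,5,0,0,0,0,0,0,0,0]}' 30
```

```text
t: 2.3
eef_pos: [0.4994, -0.2107, 0.0216]
tcp_rot: [0.0, 0.984, -0.179, 0.0]
contact_force: [-0.2, -0.6, 0.2]
grip_width: 0.0549
finger_force: 0.0
t: 3.3
eef_pos: [0.4994, -0.2105, 0.0219]
tcp_rot: [-0.0, 0.984, -0.179, 0.0]
contact_force: [-0.8, 2.2, 4.6]
grip_width: 0.012
finger_force: 30.0
```

```bash
python3 -m jog '{"rot":[[0,0,0],[0,0,0],[0,0,0],[0,0,0],[0,0,0],[0,0,0],[0,0,0],[0,0,0],[0,0,0],[0,0,0]],"linear":[[0,0,5],[0,0,15],[0,0,35],[0,0,60],[0,0,85],[0,0,110],[0,0,135],[0,0,155],[0,0,165],[0,0,170]],"claw":[0,0,0,0,0,0,0,0,0,0]}' 50
python3 -m jog '{"rot":[[0,0,0.04],[0,0,0.12],[0,0,0.2],[0,0,0.29],[0,0,0.38],[0,0,0.47],[0,0,0.56],[0,0,0.64],[0,0,0.7],[0,0,0.728]],"linear":[[-2,20,0],[-6,60,0],[-10,105,0],[-15,153,0],[-19,202,0],[-23,251,0],[-28,300,0],[-32,348,0],[-35,390,0],[-36,423,0]],"claw":[0,0,0,0,0,0,0,0,0,0]}'
python3 -m jog '{"rot":[[0,0,0],[0,0,0],[0,0,0],[0,0,0],[0,0,0],[0,0,0],[0,0,0],[0,0,0],[0,0,0],[0,0,0]],"linear":[[0,0,0],[0,0,0],[0,0,0],[0,0,0],[0,0,0],[0,0,0],[0,0,0],[0,0,0],[0,0,0],[0,0,0]],"claw":[0,0,0,0,0,0,0,0,0,0]}'
python3 - <<'E'
from h import *
im,K,W=grab("wrist"); save(im,"pics/w2.png")
for c in("blue","orange"):
  for k,b in blobs(im,c)[1]: print(c,b)
print(plate(im,K,W,"blue",(.547,.245),.04),plate(im,K,W,"orange",(.59,.133),.05))
E
```

```text
t: 4.3
eef_pos: [0.4994, -0.2108, 0.1928]
tcp_rot: [0.0, 0.984, -0.179, 0.001]
contact_force: [-0.2, 0.8, -2.7]
grip_width: 0.0118
finger_force: 50.0
t: 5.3
eef_pos: [0.4611, 0.2156, 0.1909]
tcp_rot: [-0.0, 0.982, 0.186, -0.001]
contact_force: [1.1, -0.8, -2.1]
grip_width: 0.0117
finger_force: 50.0
t: 6.3
eef_pos: [0.4633, 0.2123, 0.1918]
tcp_rot: [0.0, 0.983, 0.183, 0.0]
contact_force: [0.3, -0.1, -2.7]
grip_width: 0.0113
finger_force: 50.0
blue ((318.5, 300.0), (35.0, 26.0), 0.0)
blue ((318.0, 146.0), (228.0, 88.0), 90.0)
orange ((345.5, 278.0), (3.0, 42.0), 0.0)
orange ((566.8603515625, 237.78866577148438), (50.24934387207031, 105.535888671875), 42.51044845581055)
orange ((36.31719970703125, 129.64991760253906), (106.78785705566406, 22.17866325378418), 36.60707473754883)
orange ((439.4994812011719, 97.38230895996094), (58.87800598144531, 143.4222869873047), 4.4846062660217285)
[] [(589.7, 134.2, 130.3, 55.4, 21.4)]
```

View pics/w2.png

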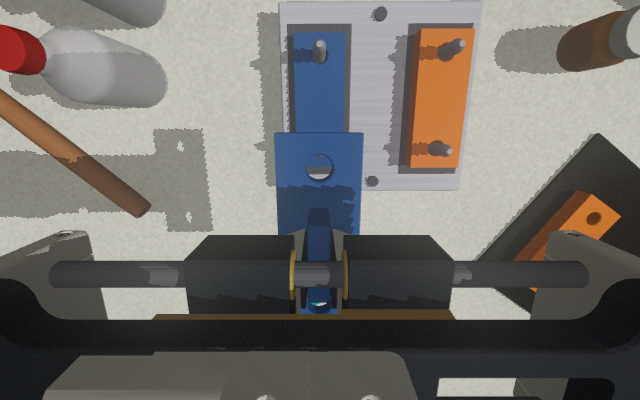

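The wrist view shows the held plate with its far hole at (319,167). Beyond it is the fitted blue packer, far edge at row 32, with the far pin tip near (320,42). The orange pins are near (463,43) and (450,150). I'll zoom in to read the pixels.

```bash
python3 - <<'E'
from h import *
s=r.read_state(); print(s["t"],s["eef_pos"],s["tcp_rot"])
im,K,W=grab("wrist"); np.savez("w2.npz",im=im,K=K,W=W)
save(cv2.resize(im[15:205,270:490],None,fx=3.0,fy=3.0,interpolation=cv2.INTER_CUBIC),"pics/w2c.png")
m,_=blobs(im,"blue")
for y in (34,38,70,80,90,110,120,140,145,150,190,210):
    x=np.flatnonzero(m[y,270:380])+270
    if len(x): 
        z=.04 if y<131 else s["eef_pos"][2]-.005
        print(y,x[0],x[-1],ray(K,W,x[0],y,z).round(4),ray(K,W,x[-1]+1,y,z).round(4))
x=np.flatnonzero(m[:,335]); print("col335",x[0],x[:200:20]); print("far edge",ray(K,W,320,x[0],.04).round(4))
E
```

```text
6.35 [0.46327529 0.21237647 0.19175586] [1.67457376e-05 9.83049569e-01 1.83339970e-01 1.73537860e-05]
34 293 344 [0.5965 0.29   0.04  ] [0.6147 0.2431 0.04  ]
38 293 344 [0.5932 0.2889 0.04  ] [0.6115 0.2418 0.04  ]
70 294 344 [0.5667 0.2782 0.04  ] [0.5851 0.2308 0.04  ]
80 295 343 [0.5583 0.2741 0.04  ] [0.5761 0.2282 0.04  ]
90 295 343 [0.5494 0.2709 0.04  ] [0.5674 0.2245 0.04  ]
110 295 343 [0.5312 0.2643 0.04  ] [0.5495 0.2171 0.04  ]
120 296 343 [0.5223 0.2599 0.04  ] [0.5403 0.2133 0.04  ]
140 274 362 [0.5113 0.2573 0.1868] [0.5293 0.2109 0.1868]
145 275 362 [0.5089 0.2559 0.1868] [0.5268 0.2098 0.1868]
150 275 362 [0.5063 0.255  0.1868] [0.5242 0.2087 0.1868]
190 277 360 [0.4847 0.2464 0.1868] [0.5025 0.2005 0.1868]
210 278 359 [0.4733 0.2418 0.1868] [0.491  0.1961 0.1868]
col335 32 [ 32  52  72  92 112 132 152 172 192 212]
far edge [0.6076 0.2663 0.04  ]
```

View pics/w2c.png

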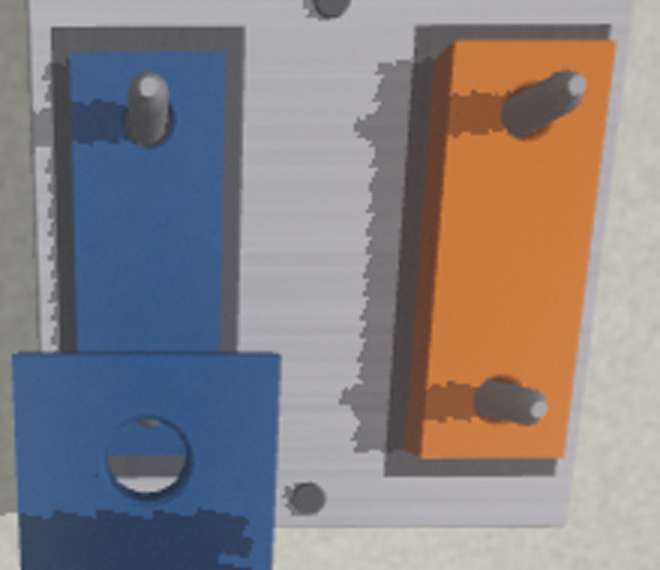

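```bash
python3 - <<'E'
from h import *
d=np.load("w2.npz"); K,W=d["K"],d["W"]; zt=.1918-.0059
px=lambda u,v:(270+(u+.5)/3-.5,15+(v+.5)/3-.5)
bf=ray(K,W,*px(148,85),.082); of=ray(K,W,*px(572,85),.082); on=ray(K,W,*px(537,408),.082)
yaw=np.arctan2(*(of-on)[1::-1]); print("pin dist",np.linalg.norm(of-on),"yaw",np.degrees(yaw), "seat dist",bf-of,np.linalg.norm(bf-of))
a=np.array([np.cos(yaw),np.sin(yaw),0])
seat=bf-.045*a; seat2=(of+on)/2
b=np.array([-a[1],a[0],0]); print("seat",seat,"perp",(bf-of)@b,(bf-of)@a)
h=ray(K,W,*px(148,456),zt); e=ray(K,W,*px(148,352),zt)
ty=2*np.arctan2(.18334,.98305); t=np.array([np.cos(ty),np.sin(ty),0])
tcp=np.array([.46328,.21238,0])
print("hole",h,"in tool x",(h-tcp)@t,"y",(h-tcp)@np.array([-t[1],t[0],0]),"edge x",(e-tcp)@t,"toolyaw",np.degrees(ty))
c=h-.045*t; print("plate centre",c,"move mm",1000*(seat-c))
x=np.array([.5113-.4733,.2573-.2418]);x2=np.array([.5293-.491,.2109-.1961]);print("held yaw",np.degrees(np.arctan2(x[1],x[0])),np.degrees(np.arctan2(x2[1],x2[0])))
f=np.array([.5965-.5223,.29-.2599]);f2=np.array([.6147-.5403,.2431-.2133]);print("fit yaw",np.degrees(np.arctan2(f[1],f[0])),np.degrees(np.arctan2(f2[1],f2[0])))
E
```

```text
pin dist 0.0898712691182271 yaw 21.866819124368636 seat dist [-0.0430643   0.11108006  0.        ] 0.11913568885383784
seat [0.54730006 0.24349739 0.082     ] perp 0.11912739315660283 0.0014059012734317607
hole [0.50631287 0.228363   0.1859    ] in tool x 0.0459012035087678 y -0.000603310471503256 edge x 0.06536967810151235 toolyaw 21.128723124386923
plate centre [0.46433809 0.2121421  0.1859    ] move mm [  82.96197016   31.35528927 -103.9       ]
held yaw 22.19028889612254 21.127677416387556
fit yaw 22.080445167533327 21.827959892010764
```

```bash
python3 -m jog '{"rot":[[0,0,0],[0,0,0.005],[0,0,0.008],[0,0,0.008],[0,0,0.008],[0,0,0.008],[0,0,0.008],[0,0,0.008],[0,0,0.008],[0,0,0.008]],"linear":[[15,6,0],[40,15,0],[65,24,0],[78,29,-5],[83,31,-20],[83,31,-45],[83,31,-65],[83,31,-77],[83,31,-82],[83,31,-82]],"claw":[0,0,0,0,0,0,0,0,0,0]}'
python3 -m jog '{"rot":[[0,0,0],[0,0,0],[0,0,0],[0,0,0],[0,0,0],[0,0,0],[0,0,0],[0,0,0],[0,0,0],[0,0,0]],"linear":[[0,0,0],[0,0,0],[0,0,0],[0,0,0],[0,0,0],[0,0,0],[0,0,0],[0,0,0],[0,0,0],[0,0,0]],"claw":[0,0,0,0,0,0,0,0,0,0]}'
python3 - <<'E'
from h import *
im,K,W=grab("wrist"); np.savez("w3.npz",im=im,K=K,W=W)
s=r.read_state();print(s["eef_pos"])
save(cv2.resize(im[120:320,230:450],None,fx=3.0,fy=3.0,interpolation=cv2.INTER_CUBIC),"pics/w3c.png")
E
```

```text
t: 7.4
eef_pos: [0.5456, 0.2431, 0.1092]
tcp_rot: [0.0, 0.982, 0.187, -0.001]
contact_force: [0.0, -0.4, -1.5]
grip_width: 0.0118
finger_force: 50.0
t: 8.4
eef_pos: [0.5463, 0.2433, 0.1097]
tcp_rot: [0.0, 0.982, 0.187, -0.0]
contact_force: [-0.8, -0.2, -1.7]
grip_width: 0.0118
finger_force: 50.0
[0.54625838 0.24336175 0.1097123 ]
```

View pics/w3c.png

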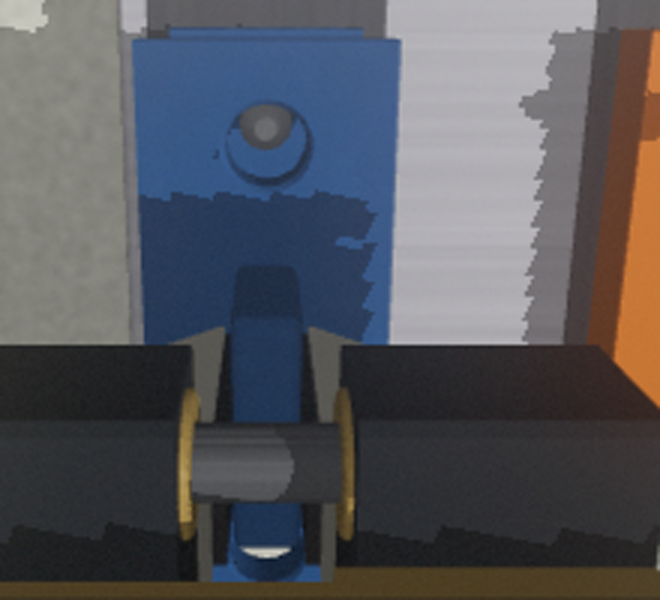

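The view shows the far pin tip at crop (265,128), inside the held plate's hole with its centre about (269,144). Next I work out the residual offset.

```bash
python3 - <<'E'
from h import *
d=np.load("w3.npz"); K,W=d["K"],d["W"]
px=lambda u,v:(230+(u+.5)/3-.5,120+(v+.5)/3-.5)
p=ray(K,W,*px(265,128),.082); 
for z in (.1038,):
    h=ray(K,W,*px(268.5,144),z); print(p,h,1000*(p-h))
    print("diam",np.linalg.norm(ray(K,W,*px(225,144),z)-ray(K,W,*px(312,144),z)))
E
```

```text
[0.5884414 0.2600348 0.082    ] [0.58866329 0.25937002 0.1038    ] [ -0.22188775   0.66477894 -21.8       ]
diam 0.016751257230802084
```

```bash
python3 -m jog '{"rot":[[0,0,0],[0,0,0],[0,0,0],[0,0,0],[0,0,0],[0,0,0],[0,0,0],[0,0,0],[0,0,0],[0,0,0]],"linear":[[0,0.5,-4],[0,0.5,-8],[0,0.5,-12],[0,0.5,-16],[0,0.5,-20],[0,0.5,-24],[0,0.5,-28],[0,0.5,-32],[0,0.5,-36],[0,0.5,-40]],"claw":[0,0,0,0,0,0,0,0,0,0]}'

```

```text
t: 9.45
eef_pos: [0.5463, 0.2439, 0.0694]
tcp_rot: [0.0, 0.982, 0.187, 0.0]
contact_force: [0.4, -1.2, -1.9]
grip_width: 0.0114
finger_force: 50.0
```

No contact force, so the plate is over both pins. I'll lower the rest slowly.

```bash
python3 -m jog '{"rot":[[0,0,0],[0,0,0],[0,0,0],[0,0,0],[0,0,0],[0,0,0],[0,0,0],[0,0,0],[0,0,0],[0,0,0]],"linear":[[0,0,-2],[0,0,-4],[0,0,-6],[0,0,-8],[0,0,-10],[0,0,-11],[0,0,-12],[0,0,-13],[0,0,-13.5],[0,0,-13.5]],"claw":[0,0,0,0,0,0,0,0,0,0]}'

```

```text
t: 10.45
eef_pos: [0.5463, 0.2438, 0.0562]
tcp_rot: [0.0, 0.982, 0.187, -0.0]
contact_force: [-0.1, -0.9, -1.7]
grip_width: 0.0118
finger_force: 50.0
```

```bash
python3 -m jog '{"rot":[[0,0,0],[0,0,0],[0,0,0],[0,0,0],[0,0,0],[0,0,0],[0,0,0],[0,0,0],[0,0,0],[0,0,0]],"linear":[[0,0,-0.3],[0,0,-0.6],[0,0,-0.9],[0,0,-1.2],[0,0,-1.2],[0,0,-1.2],[0,0,-1.2],[0,0,-1.2],[0,0,-1.2],[0,0,-1.2]],"claw":[0,0,0,0,0,0,0,0,0,0]}'

```

```text
t: 11.45
eef_pos: [0.5464, 0.2439, 0.0559]
tcp_rot: [0.0, 0.982, 0.187, 0.0]
contact_force: [-3.3, -1.4, 8.0]
grip_width: 0.0117
finger_force: 50.0
```

Contact is up to 8 N at TCP z 0.056, so the plate is seated. I release it, then retreat straight up.

```bash
python3 -m jog '{"rot":[[0,0,0],[0,0,0],[0,0,0],[0,0,0],[0,0,0],[0,0,0],[0,0,0],[0,0,0],[0,0,0],[0,0,0]],"linear":[[0,0,0],[0,0,0],[0,0,0],[0,0,0],[0,0,0],[0,0,0],[0,0,0],[0,0,0],[0,0,0],[0,0,0]],"claw":[20,30,40,50,50,50,50,50,50,50]}'
python3 -m jog '{"rot":[[0,0,0],[0,0,0],[0,0,0],[0,0,0],[0,0,0],[0,0,0],[0,0,0],[0,0,0],[0,0,0],[0,0,0]],"linear":[[0,0,5],[0,0,15],[0,0,30],[0,0,50],[0,0,75],[0,0,100],[0,0,125],[0,0,145],[0,0,155],[0,0,155]],"claw":[50,50,50,50,50,50,50,50,50,50]}'
python3 - <<'E'
from h import *
im,K,W=grab("wrist"); save(im,"pics/w4.png")
print(plate(im,K,W,"blue",(.547,.245),.05),plate(im,K,W,"orange",(.59,.133),.05))
im,K,W=grab("top"); print(plate(im,K,W,"orange",(.59,.133),.05),plate(im,K,W,"orange",(.5,-.1),.026))
E
```

```text
t: 12.45
eef_pos: [0.5463, 0.2438, 0.055]
tcp_rot: [0.0, 0.982, 0.187, -0.0]
contact_force: [-0.1, 0.4, -0.9]
grip_width: 0.0455
finger_force: 0.0
t: 13.45
eef_pos: [0.547, 0.2444, 0.2122]
tcp_rot: [-0.0, 0.982, 0.187, 0.002]
contact_force: [0.5, -0.3, -0.0]
grip_width: 0.046
finger_force: 0.0
[(546.3, 243.6, 128.6, 50.2, 21.7)] [(592.2, 135.0, 123.8, 55.0, 21.3)]
[(590.5, 133.2, 132.4, 51.6, 21.3)] [(500.0, -97.1, 134.1, 53.7, -12.0)]
```

View pics/w4.png

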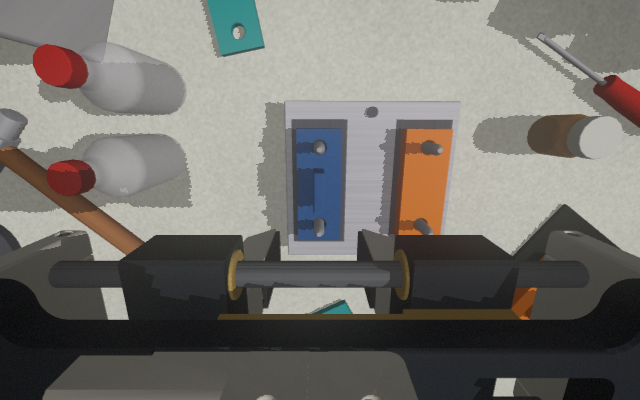

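The blue spare lies flat at (319,185) with both pins, at (319,146) and (319,225), through its holes. At height 50 mm it measures 129x50 at yaw 21.7°. The orange packers haven't moved and the gripper is clear, so I hand in.

```bash
python3 -c "from rig import hand_in; print(hand_in())"
```

```text
the job is handed in; nothing more can be done
None
```

I put the blue spare packer over both pins of the lower seat, flat on the fitted blue one, let go and moved the gripper clear. The job is handed in at about 13.5 s; no verdict was returned.

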